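Start the spice grinder and hold its speed paddle at the preset pointer

ROBOT

A 6-joint arm with a two-finger parallel gripper is mounted at the origin on the work surface. World frame = base frame: x ahead of the robot, y to its left, z up, the work surface at z = 0. Lengths are in mm, angles in degrees, forces in N, time in s.
With the tool pointing down it reaches from about 300 to 875 mm from the base axis. Payload 6.4 kg.
Tool frame: the origin (TCP) lies at the very end of the fingers, on their centre line; the grasp point (between the pads) lies 19 mm behind it; z points along the fingers, y is the line along which they close (so a half turn about z gives the same grasp; the last joint's range is limited). The gripper opens to 85 mm and grips with 20 to 120 N. Pads are 22 mm wide; open, the fingers measure 114 mm over their backs; the gripper's body (76 mm by 85 mm) begins 54 mm behind the grasp point. The pads swing forward as they close: fully open they stand 13 mm farther back than shut.
Start: joints at [-82.409, 10.359, 92.074, -0, 77.567, -11.82], TCP at [191.121, -542.322, 197.888] pointing down, gripper open.
Joint ranges: [-171.53, 171.53], [-51.25, 118.39], [17.06, 147.69], [-65.23, 245.23], [0, 150.52], [-178.68, 178.68]. Speed limits (degrees/s): [147.25, 147.25, 172.46, 180, 180, 180].

INTERFACE

Orientations are given as [roll, pitch, yaw] about the fixed x, y, z axes, in that order (R = Rz(yaw) Ry(pitch) Rx(roll)).
In Python, from workcell import bot, viewer gives the robot as it stands.
- The arm moves only by the tool move_arm, never from a script. Its argument "steps" is a list of rows, each a list of 5 numbers: the opening, from 0 (shut) to 1 (fully open), then the shift along the tool's x, y, z in units of 50 cm (1.0 is 50 cm), then the turn about the tool's z in units of pi/2 rad (1.0 is pi/2 rad). A call has 1 to 20 rows; each row is the pose to reach, as a shift and turn from the pose commanded when the call began, along the tool's axes at that moment; what a row does not reach only later rows make up. A row lasts 1/8 s, in which the tool goes at most 62.5 mm and 10.7 degrees, less where a joint would pass 70% of its speed; a pose out of reach is approached as far as the arm can. A call with a number of a shift or a turn outside -1 to 1 is refused whole. A call with a gripper value outside its range is refused whole. The fingers move at their own pace and stop on an object; "squeeze" is the grip in N (left out, the last holds). Time passes only in rows, so rows that repeat a pose let the fingers close. It gives the time, the measured TCP pose, the force, the opening and the grip force at its end, in the units of the state.
- bot.get_state(): the state, without advancing time (a new reading comes with each control period).
- viewer.camera(name): name is "side" or "top"; returns the picture (420x560x3 uint8, blue, green, red); there is no depth.
- viewer.get_calibration(name): a dict with "fx", "fy", "cx", "cy" (pixels), "xyz" and "attitude" of the camera in the world. Camera axes: x right, y up, looking along -z (the intrinsics and any distortion apply to the point x, -y, -z); pixel columns grow to the right and rows downward; lengths in mm; the calibration is good to about 2 mm. A picture is of the moment at which its call begins. get_calibration takes no time and is no camera call.
- bot.sign_off(): hands the job in; it is judged then, once.
The state is a dict: "time": time; "joint_pos": joint angles; "dq": joint speeds; "joint_efforts": joint torques, N m; "position": TCP position; "eef_rot": TCP orientation; "ft_force": force on the tool from outside, world axes, zero at the start; "torque": the same for the moment, N m; "width": finger opening in mm; "gripper_force": force on a finger pad.
Only numpy, scipy, OpenCV 4.12 (cv2) and the standard library are available. Lean on these libraries where they do the work, as an engineer would, in place of code of your own. Each camera call takes 0.05 s, during which the arm holds its last target. There are 200 camera calls.

TASK

Start the countertop spice grinder: press its round start button all the way down and let it come back up. Then push the spring-loaded speed paddle down until it is level with the thin preset pointer beside it and keep it held there for more than two seconds, finishing with the gripper still pressing the paddle (do not let go). Do not shift the pointer, and leave the plate, glasses and spice box where they stand.

Things in the scene. Friction and masses are not known exactly. Their poses are not given: they have to be found in the camera images.
- grinder: White plastic spice grinder, fixed. Origin on the counter under its middle; y along its length (-120 to +150 mm), x across (170 mm), z up. On the +y half a steel jar with black lid (124 mm wide, top 196 mm up) at y = 90 mm; the -y half is a flat deck 85 mm high with the start button. Paddle and pointer stick out beyond its -y end. Its place and turn vary.
- start_top (a point): Centre of the top face of the round grey start button (32 mm across, in a black housing) on the grinder's deck, 55 mm from the grinder's origin towards -y; it is pressed straight down.
- start (a joint): Start button travel in m: 0 up, 0.006 fully down. A spring returns it; fully down takes 5 N.
- paddle: Sprung speed paddle: steel arm 22 mm wide, ending in a grey pad 50 mm across (x), 55 mm along, 8 mm thick. Origin on its hinge (along the grinder's x, at y = -135 mm, 65 mm up). Its -y points along the arm to the pad, z up from the pad. At rest it rises 0.30 rad above level; swings down 0.65 rad to a stop. Spring at the pad: 2 N at rest, 6.5 N at 0.4 rad, 9.5 N at the stop; springs up if let go.
- paddle_pad (a point): Centre of the upper face of the paddle's pad, 125 mm from the hinge line; about 106 mm above the counter at rest. Axes as paddle.
- pointer: Thin steel preset pointer, a bar 7 mm wide, 8 mm thick, 150 mm long, on the paddle's hinge line, 46 mm beside the paddle's centre line on the grinder's +x side (17 mm clear of the pad's edge). Axes as paddle. Stays by friction at 0.18 to 0.50 rad below the paddle's rest direction, different in each run; it can be pushed out of place.
- pointer_mark (a point): Point on the upper face of the pointer at 125 mm from the hinge line, so level with paddle_pad (same height) when the paddle is at the preset. Axes as pointer.
- thali: Cream divided melamine plate, 260 mm across, 24 mm high, loose, to the robot's right. Origin under its centre. To be left alone.
- glass_a: Steel glass, 72 mm across, 100 mm high, loose. Origin under its centre. To be left alone.
- glass_b: A second steel glass like the first. To be left alone.
- spice_box: Round steel spice box with lid, 145 mm across, 76 mm high with its small knob, loose. Origin under its centre. To be left alone.

How it is judged:
By the outcome, as a careful person would: the job done as asked, in the order asked, and still so for the second after the job is handed in, while the arm keeps its last pose, push and grip.
It also fails if it takes over 48 s, if anything falls off the work surface, if the arm or the gripper's body presses on something with over 40 N, if the wrist force passes 120 N, or if a joint passes its speed limit or range.

## Working session

There is one attempt and no reset: what is moved stays moved. The work goes in short steps, Python scripts to look and compute and a tool call to move; the robot and the scene stay as the last step left them, time stands still between calls to the robot, and variables do not carry over. Pictures are saved under pics/ and viewed, at most 10 in all, crops included, and the job is handed in when it is done.

Besides the shell and the picture viewer there is one more tool, called after ">>>" in YAML: its name, and indented under it one key for each argument. move_arm: Moves the arm, as the interface text tells. Its arguments: {"type":"object","properties":{"steps":{"type":"array","items":{"type":"array","items":{"type":"number","minimum":-1,"maximum":1}}},"squeeze":{"type":"number"}},"required":["steps"]}

```bash
mkdir -p pics; python3 - <<'E'
from workcell import bot, viewer
import cv2
for n in("top","side"):
    cv2.imwrite(f"pics/{n}0.png",viewer.camera(n)); print(n,viewer.get_calibration(n))
s=bot.get_state(); print(s)
E
```

```text
top {'fx': 483.4956574071432, 'fy': 483.4956574071432, 'cx': 283.3872344704464, 'cy': 212.91899958150867, 'xyz': array([ 333.56145996, -169.60408485, 1271.16583088]), 'attitude': array([ 10.36302026,  -0.31938139, -90.91548996])}
side {'fx': 408.63522298972896, 'fy': 408.63522298972896, 'cx': 282.90075910189285, 'cy': 211.49149866633806, 'xyz': array([ 325.08102122, -692.55582344,  753.48208627]), 'attitude': array([ 3.96589906e+01, -3.60367014e-02, -2.57008279e+01])}
{'time': 0.1, 'joint_pos': array([-8.24086201e+01,  1.03990395e+01,  9.21248831e+01,  2.24473077e-04,
        7.75664825e+01, -1.18220365e+01]), 'dq': array([-0.0079754 , -0.17712095, -0.18448048, -0.10960956, -0.02585447,
       -0.027049  ]), 'joint_efforts': array([ 4.02592168e-04, -4.45882487e+01, -3.52238595e+01, -2.46430463e-04,
        4.21787016e-03,  1.03673580e-05]), 'position': array([ 191.0471944 , -541.76733877,  197.06931119]), 'eef_rot': array([-1.79911557e+02, -1.87359904e-02,  1.94133534e+01]), 'ft_force': array([ 0.35309307,  0.11334078, -0.5283517 ]), 'torque': array([0.04330009, 0.00818717, 0.01588174]), 'gripper_force': 0.0, 'width': 85.67221938171402}
```

View pics/top0.png

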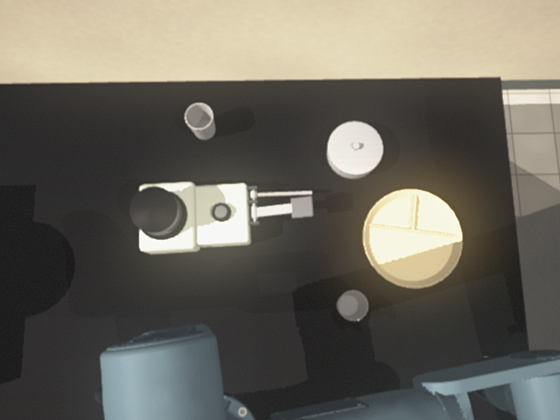

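View pics/side0.png

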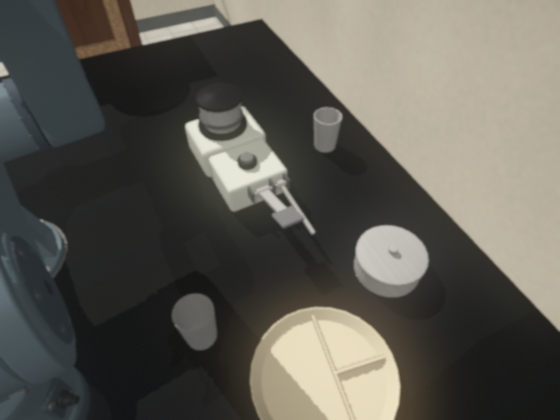

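The top view shows the button at about (221,212), the pad at (302,207) and the pointer tip at (313,193). In the side view they are at (247,160), (288,215) and (313,232). Next I'll zoom in on both views.

```bash
cat > h.py <<'E'
import numpy as np
from scipy.spatial.transform import Rotation as R
from workcell import bot, viewer
def ray(n,p):
    c=viewer.get_calibration(n)
    d=np.array([(p[0]-c['cx'])/c['fx'],-(p[1]-c['cy'])/c['fy'],-1])
    return np.array(c['xyz']),R.from_euler('xyz',c['attitude'],degrees=True).apply(d)
def plane(n,p,z):
    o,d=ray(n,p); return o+d*(z-o[2])/d[2]
def tri(pt,ps):
    (o,d),(q,e)=ray('top',pt),ray('side',ps)
    t=np.linalg.lstsq(np.c_[d,-e],q-o,rcond=None)[0]
    a,b=o+d*t[0],q+e*t[1]; return (a+b)/2,np.linalg.norm(a-b)
def proj(n,P):
    c=viewer.get_calibration(n)
    v=R.from_euler('xyz',c['attitude'],degrees=True).inv().apply(np.array(P)-c['xyz'])
    return c['cx']-c['fx']*v[0]/v[2], c['cy']+c['fy']*v[1]/v[2]
E
python3 - <<'E'
from h import *
import cv2
a=cv2.imread('pics/top0.png')[180:230,200:325]; b=cv2.imread('pics/side0.png')[140:242,230:325]
f=lambda i,k:cv2.resize(i,None,fx=k,fy=k,interpolation=cv2.INTER_CUBIC)
cv2.imwrite('pics/ct.png',f(a,6)); cv2.imwrite('pics/cs.png',f(b,5.8))
for n,p,s in(('button',(221,212),(247,160)),('pad',(302,207),(288,215)),('ptip',(313,193),(313,232))):
    print(n,tri(p,s))
print(plane('top',(221,212),90))
E
```

```text
button (array([553.18645721, -25.74471285,  97.0649192 ]), np.float64(0.8807662272814318))
pad (array([ 560.69601112, -225.44798423,  110.88438683]), np.float64(2.1130190541054255))
ptip (array([ 605.04123984, -256.4733471 ,   65.37463395]), np.float64(1.0161537587949034))
[554.06442882 -24.80993313  90.        ]
```

View pics/ct.png

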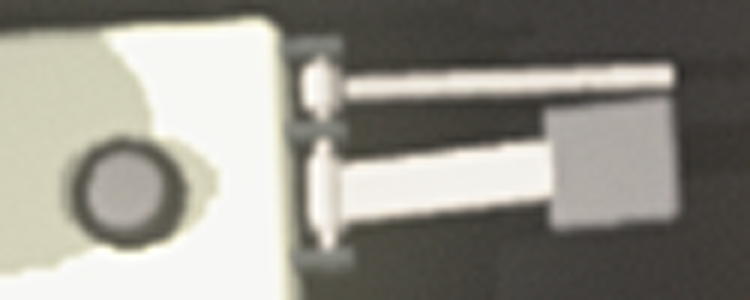

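View pics/cs.png

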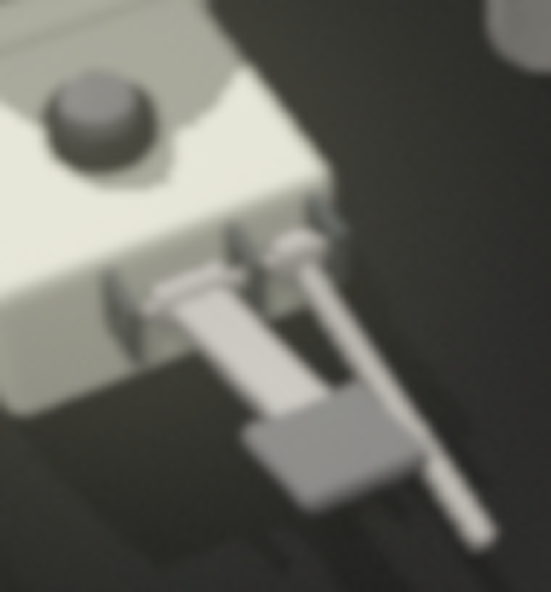

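```bash
python3 - <<'E'
from h import *
ct=lambda x,y:((x+.5)/6-.5+200,(y+.5)/6-.5+180)
cs=lambda x,y:((x+.5)/5.8-.5+230,(y+.5)/5.8-.5+140)
P={}
for n,p,s in(('button',(126,190),(97,98)),('pad',(612,162),(333,440)),('padL',(552,228),(243,435)),('padfarL',(680,217),(313,500)),('padR',(545,107),(362,380)),('ptip',(674,74),(484,527)),('phinge',(320,85),(297,250))):
    P[n],e=tri(ct(*p),cs(*s)); print(n,P[n].round(1),round(e,1))
b=plane('top',ct(126,190),P['button'][2]);q=plane('top',ct(612,162),106)
print('btn',b,'pad@106',q,np.linalg.norm((q-b)[:2]),np.degrees(np.arctan2(*(q-b)[[1,0]])))
u=(q-b)[:2]/np.linalg.norm((q-b)[:2]); u3=np.r_[u,0]; o=np.r_[b[:2],0]+u3*80; x=np.array([-u[1],u[0],0]); 
if x[0]<0: x=-x
print('u',u,'hinge',o)
# pointer in each view: tip pixel of upper face vs angle
for g in(0,.05,-.05,-.1,-.15,-.2):
    T=o+x*46+u3*(150*np.cos(g)-4*np.sin(g)*-1*0)+np.array([0,0,65+150*np.sin(g)+4*np.cos(g)])
    print(g,T.round(0),np.round(proj('top',T),1),np.round(proj('side',T),1))
print('obs',ct(674,74),cs(484,527))
s=bot.get_state();print(s['position'],s['eef_rot'])
E
```

```text
button [552.5 -26.1 108.8] 0.2
pad [ 560.7 -224.2  108.8] 0.9
padL [ 536.3 -199.6   97. ] 0.3
padfarL [ 537.8 -251.2  117.8] 3.0
padR [ 585.7 -197.4  100.3] 1.2
ptip [ 607.2 -253.6   66.3] 0.0
phinge [ 603.7 -103.2   71.1] 0.3
btn [552.43315775 -26.08443944 108.80584166] pad@106 [ 561.65418013 -224.44603607  106.        ] 198.57580485150035 -87.33846870229044
u [ 0.04643578 -0.99892128] hinge [ 556.14802015 -105.99814162    0.        ]
0 [ 609. -254.   69.] [312. 191.] [313.9 229.4]
0.05 [ 609. -254.   76.] [312.1 190.3] [314.1 227.2]
-0.05 [ 609. -254.   61.] [311.8 191.6] [313.7 231.5]
-0.1 [ 609. -253.   54.] [311.4 192.3] [313.3 233.4]
-0.15 [ 609. -252.   47.] [310.8 193. ] [312.9 235.2]
-0.2 [ 609. -251.   39.] [310.1 193.6] [312.4 236.8]
obs (311.9166666666667, 191.91666666666666) (313.0344827586207, 230.44827586206895)
[ 191.0471944  -541.76733877  197.06931119] [-1.79911557e+02 -1.87359904e-02  1.94133534e+01]
```

>>> move_arm:
  steps:
    - [0, 0.1, -0.075, 0, 0.03]
    - [0, 0.2, -0.15, 0, 0.06]
    - [0, 0.3, -0.225, 0, 0.09]
    - [0, 0.4, -0.3, 0, 0.12]
    - [0, 0.5, -0.375, 0, 0.15]
    - [0, 0.6, -0.45, 0, 0.186]
    - [0, 0.7, -0.525, 0, 0.186]
    - [0, 0.75, -0.563, 0, 0.186]
    - [0, 0.8, -0.6, 0, 0.186]
    - [0, 0.8, -0.6, 0, 0.186]
    - [0, 0.8, -0.6, 0, 0.186]
    - [0, 0.8, -0.6, 0, 0.186]
  squeeze: 30

```text
time: 1.6
position: [468.2, -127.2, 197.8]
eef_rot: [180.0, 0.0, 2.6]
ft_force: [-0.0, -0.3, 0.2]
width: 0.4
gripper_force: 0.0
```

>>> move_arm:
  steps:
    - [0, 0.09, -0.1, 0, 0]
    - [0, 0.14, -0.16, 0, 0]
    - [0, 0.1774, -0.1944, 0.03, 0]
    - [0, 0.1774, -0.1944, 0.09, 0]
    - [0, 0.1774, -0.1944, 0.13, 0]
    - [0, 0.1774, -0.1944, 0.14, 0]
    - [0, 0.1774, -0.1944, 0.14, 0]
    - [0, 0.1774, -0.1944, 0.14, 0]

```text
time: 2.6
position: [553.5, -25.8, 129.1]
eef_rot: [180.0, -0.1, 2.6]
ft_force: [-0.2, 0.2, 0.3]
width: -0.2
gripper_force: 0.0
```

```bash
python3 - <<'E'
from h import *
import cv2
a=viewer.camera('top')[150:270,120:330]; b=viewer.camera('side')[80:240,180:330]
f=lambda i:cv2.resize(i,(int(i.shape[1]*500/i.shape[0]*.6),300),interpolation=cv2.INTER_CUBIC)
a=cv2.resize(a,(455,260));b=cv2.resize(b,(315,336));c=np.zeros((336,770,3),np.uint8);c[:260,:455]=a;c[:,455:]=b
cv2.imwrite('pics/b1.png',c); print(bot.get_state()['position'],proj('side',bot.get_state()['position']))
E
```

```text
[553.40297553 -25.56612041 128.95173809] (np.float64(245.93140589546903), np.float64(149.6518964660806))
```

View pics/b1.png

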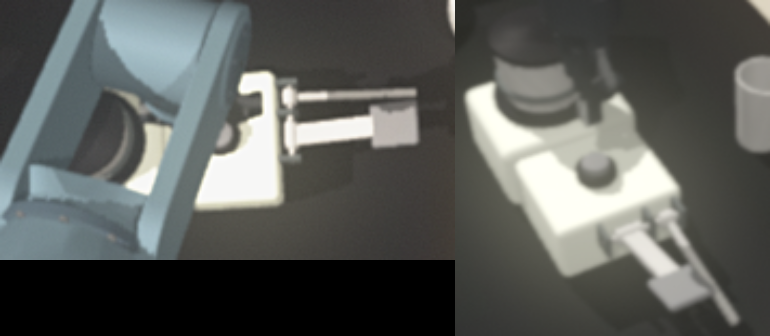

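The side view shows the dark fingertips at about (244,139). The TCP should project to (246,150), so I'll zoom in to check.

```bash
python3 - <<'E'
from h import *
import cv2
b=viewer.camera('side')[90:190,200:300]
b=cv2.convertScaleAbs(b,alpha=1.6,beta=30)
cv2.imwrite('pics/b2.png',cv2.resize(b,(600,600),interpolation=cv2.INTER_CUBIC))
E
```

```text
(no output)
```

View pics/b2.png

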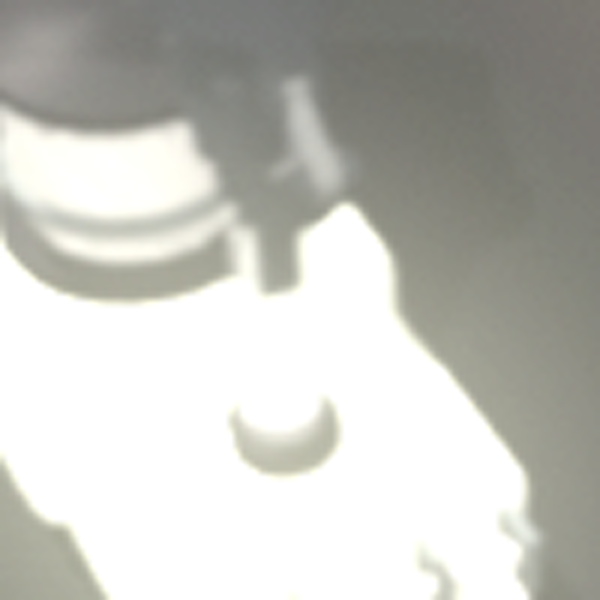

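The visible dark part of the fingertip ends at about (246,139). A lit lower part could be hidden against the white deck, so I'll difference this view against the first picture.

```bash
python3 - <<'E'
from h import *
import cv2
b=viewer.camera('side'); a=cv2.imread('pics/side0.png')
k=lambda i:cv2.resize(i[110:175,210:275],(390,390),interpolation=cv2.INTER_CUBIC)
g=cv2.createCLAHE(4,(4,4))
m=cv2.cvtColor(cv2.absdiff(a,b),cv2.COLOR_BGR2GRAY)
cv2.imwrite('pics/b3.png',np.hstack([k(b),k(cv2.cvtColor(cv2.convertScaleAbs(m,alpha=3),cv2.COLOR_GRAY2BGR))]))
E
```

```text
(no output)
```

View pics/b3.png

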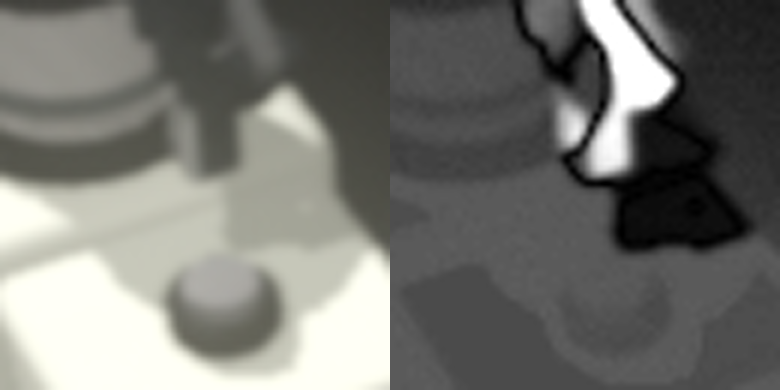

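```bash
python3 - <<'E'
from h import *
from scipy.optimize import least_squares
ct=lambda x,y:((x+.5)/6-.5+200,(y+.5)/6-.5+180)
pts=np.array([plane('top',ct(*p),85) for p in((105,40),(132,75),(150,110),(80,258),(40,268))])[:,:2]
r=least_squares(lambda c:np.linalg.norm(pts-c,axis=1)-62,pts.mean(0)+[0,60]);print('shadow c',r.x,r.fun)
u=np.array([.046,-.999]); jar=np.array([552.4,-26.1])-u*145; s=(r.x-jar)/111; print('jar',jar,'light shift/mm',s)
side=lambda x,y:(210+x/6,110+y/6)
tip=ray('side',side(207,178)); S=plane('side',side(265,247),85)
print('tip if z=129',plane('side',side(207,178),129),'z=158',plane('side',side(207,178),158))
for z in(110,129,145,158,170):
    t=plane('side',side(207,178),z); print(z,t.round(0),'pred shadow',(t[:2]+s*(z-85)).round(0),'obs',S.round(0))
E
```

```text
shadow c [581.15179929  30.75544748] [-2.11820805 -0.74392818  2.39013236  1.21664359 -2.49258128]
jar [545.73  118.755] light shift/mm [ 0.31911531 -0.79278876]
tip if z=129 [563.53828353   7.73355955 129.        ] z=158 [552.46469029 -24.78681622 158.        ]
110 [571.  29. 110.] pred shadow [579.   9.] obs [585.   8.  85.]
129 [564.   8. 129.] pred shadow [578. -27.] obs [585.   8.  85.]
145 [557. -10. 145.] pred shadow [577. -58.] obs [585.   8.  85.]
158 [552. -25. 158.] pred shadow [576. -83.] obs [585.   8.  85.]
170 [548. -38. 170.] pred shadow [ 575. -106.] obs [585.   8.  85.]
```

The ray through the visible tip meets the commanded xy only at z≈158, about 29 mm above the reported TCP. I'll descend carefully and let the force reading settle it.

>>> move_arm:
  steps:
    - [0, 0, 0, 0.01, 0]
    - [0, 0, 0, 0.02, 0]
    - [0, 0, 0, 0.03, 0]
    - [0, 0, 0, 0.036, 0]
    - [0, 0, 0, 0.036, 0]

```text
time: 3.42
position: [552.5, -25.1, 109.5]
eef_rot: [-180.0, 0.0, 2.7]
ft_force: [-0.2, -0.4, -0.5]
width: 0.2
gripper_force: 0.0
```

>>> move_arm:
  steps:
    - [0, 0, 0, 0.004, 0]
    - [0, 0, 0, 0.008, 0]
    - [0, 0, 0, 0.008, 0]

```text
time: 3.8
position: [552.6, -25.2, 105.7]
eef_rot: [-180.0, 0.0, 2.7]
ft_force: [-0.1, -0.2, -0.9]
width: 0.3
gripper_force: 0.0
```

```bash
python3 - <<'E'
from h import *
import cv2
b=viewer.camera('side')[90:190,200:300]
cv2.imwrite('pics/b4.png',cv2.resize(b,(500,500),interpolation=cv2.INTER_CUBIC))
E
```

```text
(no output)
```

View pics/b4.png

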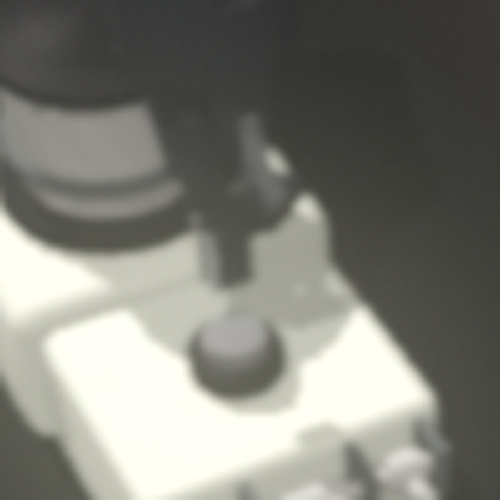

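The tip at about (245,147) is still clear of the button top at (247,157), and there is no contact force. I'll keep lowering in short calls.

>>> move_arm:
  steps:
    - [0, 0, 0, 0.006, 0]
    - [0, 0, 0, 0.012, 0]
    - [0, 0, 0, 0.016, 0]
    - [0, 0, 0, 0.016, 0]

```text
time: 4.35
position: [552.5, -25.2, 97.6]
eef_rot: [-180.0, 0.0, 2.7]
ft_force: [-1.6, -0.2, -0.9]
width: -0.2
gripper_force: 0.0
```

>>> move_arm:
  steps:
    - [0, 0, 0, 0.004, 0]
    - [0, 0, 0, 0.008, 0]
    - [0, 0, 0, 0.008, 0]

```text
time: 4.72
position: [552.6, -25.1, 93.7]
eef_rot: [-180.0, 0.0, 2.7]
ft_force: [-0.4, -0.2, 0.6]
width: 0.0
gripper_force: 0.0
```

>>> move_arm:
  steps:
    - [0, 0, 0, 0.004, 0]
    - [0, 0, 0, 0.008, 0]
    - [0, 0, 0, 0.008, 0]

```text
time: 5.1
position: [552.6, -25.2, 89.6]
eef_rot: [-180.0, 0.0, 2.7]
ft_force: [-0.5, 0.4, -0.5]
width: 0.2
gripper_force: 0.0
```

>>> move_arm:
  steps:
    - [0, 0, 0, 0.004, 0]
    - [0, 0, 0, 0.008, 0]
    - [0, 0, 0, 0.008, 0]

```text
time: 5.48
position: [552.5, -25.2, 85.6]
eef_rot: [-180.0, 0.0, 2.7]
ft_force: [-0.5, -0.0, 0.1]
width: -0.0
gripper_force: 0.0
```

>>> move_arm:
  steps:
    - [0, 0, 0, 0.004, 0]
    - [0, 0, 0, 0.008, 0]
    - [0, 0, 0, 0.008, 0]

```text
time: 5.85
position: [552.6, -25.2, 81.6]
eef_rot: [-180.0, 0.0, 2.7]
ft_force: [0.1, -0.3, -0.1]
width: -0.2
gripper_force: 0.0
```

>>> move_arm:
  steps:
    - [0, 0, 0, 0.004, 0]
    - [0, 0, 0, 0.006, 0]
    - [0, 0, 0, 0.006, 0]

```text
time: 6.22
position: [552.7, -25.2, 78.8]
eef_rot: [-180.0, 0.0, 2.7]
ft_force: [-0.2, 0.1, 0.3]
width: 0.4
gripper_force: 0.0
```

>>> move_arm:
  steps:
    - [0, 0, 0, 0.004, 0]
    - [0, 0, 0, 0.006, 0]
    - [0, 0, 0, 0.006, 0]

```text
time: 6.6
position: [552.6, -25.2, 75.7]
eef_rot: [-180.0, 0.0, 2.7]
ft_force: [0.3, -0.4, 0.4]
width: -0.2
gripper_force: 0.0
```

```bash
python3 - <<'E'
from h import *
import cv2
b=viewer.camera('side')[110:190,200:300]
cv2.imwrite('pics/b5.png',cv2.resize(b,(700,560),interpolation=cv2.INTER_CUBIC))
print(bot.get_state()['ft_force'])
E
```

```text
[-0.5416949  -0.14313467 -0.15332069]
```

View pics/b5.png

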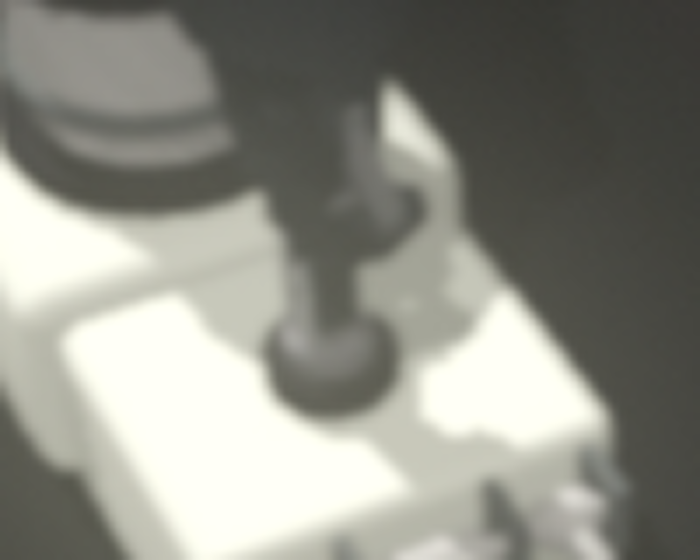

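The fingertip now sits just over the centre of the button, at about (246,157), so the reported TCP z reads about 29 mm low. Now I'll press in small steps.

>>> move_arm:
  steps:
    - [0, 0, 0, 0.003, 0]
    - [0, 0, 0, 0.006, 0]
    - [0, 0, 0, 0.006, 0]

```text
time: 7.02
position: [552.8, -25.2, 73.0]
eef_rot: [180.0, -0.0, 2.7]
ft_force: [-0.1, 0.4, 1.9]
width: 0.1
gripper_force: 0.9
```

>>> move_arm:
  steps:
    - [0, 0, 0, 0.003, 0]
    - [0, 0, 0, 0.006, 0]
    - [0, 0, 0, 0.006, 0]

```text
time: 7.4
position: [552.9, -25.2, 70.0]
eef_rot: [180.0, -0.0, 2.7]
ft_force: [-0.5, 1.5, 3.7]
width: -0.2
gripper_force: 1.7
```

>>> move_arm:
  steps:
    - [0, 0, 0, 0.002, 0]
    - [0, 0, 0, 0.004, 0]
    - [0, 0, 0, 0.004, 0]

```text
time: 7.78
position: [552.9, -25.2, 68.0]
eef_rot: [180.0, -0.0, 2.7]
ft_force: [-0.9, 0.1, 5.1]
width: -0.3
gripper_force: 2.3
```

>>> move_arm:
  steps:
    - [0, 0, 0, 0.002, 0]
    - [0, 0, 0, 0.004, 0]
    - [0, 0, 0, 0.004, 0]

```text
time: 8.15
position: [553.0, -25.3, 67.4]
eef_rot: [180.0, -0.0, 2.7]
ft_force: [-6.2, 0.0, 16.5]
width: 0.2
gripper_force: 8.1
```

The jump to 16.5 N at the hard stop shows the button is fully down. Next: release it, rise, move over to the paddle pad, and check that the button came back up.

>>> move_arm:
  steps:
    - [0, 0, 0, -0.04, 0]
    - [0, 0, 0, -0.1, 0]
    - [0, 0, 0, -0.1, 0]
    - [0, 0, 0.1, -0.1, 0]
    - [0, 0, 0.2, -0.1, 0]
    - [0, 0, 0.3, -0.1, 0]
    - [0, 0, 0.37, -0.1, 0]
    - [0, 0, 0.406, -0.1, 0]
    - [0, 0, 0.406, -0.1, 0]
    - [0, 0, 0.406, -0.08, 0]
    - [0, 0, 0.406, -0.08, 0]
    - [0, 0, 0.406, -0.08, 0]

```text
time: 9.65
position: [562.2, -226.9, 105.7]
eef_rot: [-180.0, 0.0, 2.7]
ft_force: [0.6, -0.3, 0.3]
width: -0.2
gripper_force: 0.0
```

```bash
python3 - <<'E'
from h import *
import cv2
b=viewer.camera('side'); a=cv2.imread('pics/side0.png')
cv2.imwrite('pics/side_hover.png',b); cv2.imwrite('pics/top_hover.png',viewer.camera('top'))
# button displaced? compare the button patch to the start picture
p,q=[cv2.cvtColor(i,cv2.COLOR_BGR2GRAY)[145:172,233:262].astype(np.float32) for i in(a,b)]
print('shift',cv2.phaseCorrelate(p,q,cv2.createHanningWindow(p.shape[::-1],cv2.CV_32F)))
print(bot.get_state()['position'])
E
```

```text
shift ((-0.1841251535795685, 0.4131134154486702), 0.7046899267184882)
[ 562.4996745  -227.47607762  106.14911887]
```

The button shift is only 0.4 px, where staying down would show about 2 px, so it is back up. Now down onto the pad.

>>> move_arm:
  steps:
    - [0, 0, 0, 0.012, 0]
    - [0, 0, 0, 0.024, 0]
    - [0, 0, 0, 0.036, 0]
    - [0, 0, 0, 0.044, 0]
    - [0, 0, 0, 0.044, 0]

```text
time: 10.38
position: [561.9, -227.9, 83.3]
eef_rot: [-180.0, 0.0, 2.7]
ft_force: [-0.2, -0.2, 0.4]
width: -0.1
gripper_force: 0.0
```

>>> move_arm:
  steps:
    - [0, 0, 0, 0.004, 0]
    - [0, 0, 0, 0.008, 0]
    - [0, 0, 0, 0.008, 0]

```text
time: 10.75
position: [562.1, -227.9, 79.7]
eef_rot: [-180.0, 0.0, 2.7]
ft_force: [-0.1, 0.3, -0.2]
width: -0.1
gripper_force: 0.0
```

>>> move_arm:
  steps:
    - [0, 0, 0, 0.004, 0]
    - [0, 0, 0, 0.008, 0]
    - [0, 0, 0, 0.008, 0]

```text
time: 11.12
position: [562.3, -228.1, 76.0]
eef_rot: [180.0, -0.0, 2.7]
ft_force: [-0.0, 0.6, 0.9]
width: 0.0
gripper_force: 0.8
```

>>> move_arm:
  steps:
    - [0, 0, 0, 0.004, 0]
    - [0, 0, 0, 0.008, 0]
    - [0, 0, 0, 0.008, 0]

```text
time: 11.5
position: [562.4, -228.2, 71.9]
eef_rot: [180.0, -0.0, 2.7]
ft_force: [0.0, -0.5, 2.0]
width: -0.2
gripper_force: 1.0
```

>>> move_arm:
  steps:
    - [0, 0, 0, 0.008, 0]
    - [0, 0, 0, 0.016, 0]
    - [0, 0, 0, 0.024, 0]
    - [0, 0, 0, 0.032, 0]
    - [0, 0, 0, 0.04, 0]
    - [0, 0, 0, 0.048, 0]
    - [0, 0, 0, 0.054, 0]
    - [0, 0, 0, 0.054, 0]
    - [0, 0, 0, 0.054, 0]

```text
time: 12.62
position: [562.3, -228.1, 45.0]
eef_rot: [180.0, -0.0, 2.7]
ft_force: [0.1, -3.1, 4.7]
width: 0.0
gripper_force: 2.2
```

```bash
python3 - <<'E'
from h import *
import cv2
ims=[np.mean([viewer.camera('side').astype(float) for _ in range(4)],0).astype(np.uint8)]
t=viewer.camera('top')
cv2.imwrite('pics/side_p1.png',ims[0]);cv2.imwrite('pics/top_p1.png',t)
a=cv2.resize(ims[0][165:245,255:335],(560,560),interpolation=cv2.INTER_CUBIC)
b=cv2.resize(t[175:230,255:325],(240,189),interpolation=cv2.INTER_CUBIC)
c=np.zeros((560,800,3),np.uint8);c[:,:560]=a;c[:189,560:]=b
cv2.imwrite('pics/p1.png',cv2.convertScaleAbs(c,alpha=1.2)); s=bot.get_state();print(s['position'],s['ft_force'])
E
```

```text
[ 562.28283925 -228.10742815   45.04542125] [-0.11209068 -3.91679961  5.45125119]
```

View pics/p1.png

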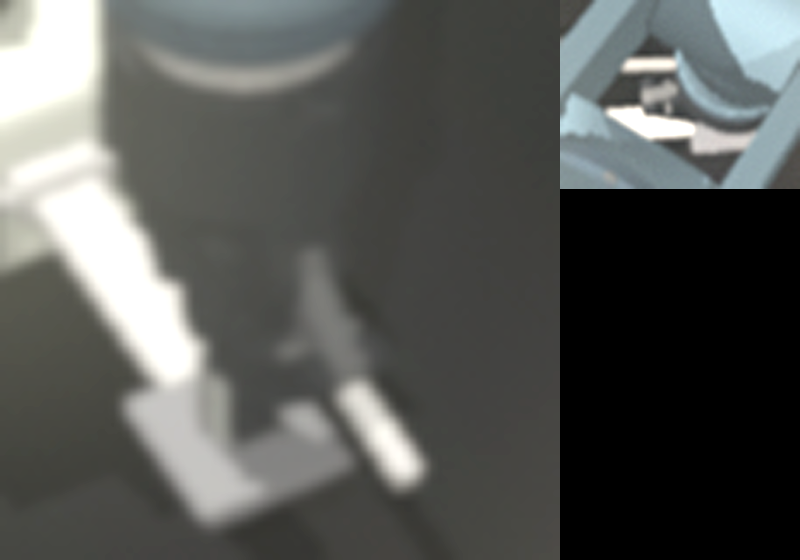

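The side view shows the pad (outer edge near (286,239)) still above the pointer, whose tip is at about (313,232). I'll measure both angles numerically along the projected centre lines, using the known rest angle as calibration.

```bash
cat > m.py <<'E'
from h import *
import cv2
from scipy.ndimage import map_coordinates
O=np.array([556.15,-106.0,65]);U=np.array([.0464,-.9989,0]);X=np.array([.9989,.0464,0]);Z=np.array([0,0,1])
def pt(x,d,h,g): return O+X*x+U*(d*np.cos(g)-h*np.sin(g))+Z*(d*np.sin(g)+h*np.cos(g))
def prof(im,x,g,ds,n='side'):
    g_=cv2.cvtColor(im,cv2.COLOR_BGR2GRAY).astype(float)
    p=np.array([proj(n,pt(x,d,4,g)) for d in ds]); return map_coordinates(g_,[p[:,1],p[:,0]],order=1)
E
python3 - <<'E'
from m import *
ds=np.arange(130,186,3)
s0=cv2.imread('pics/side0.png');sp=cv2.imread('pics/side_p1.png')
print(ds)
for x in(-20,-15): print('rest',x,prof(s0,x,.3,ds).astype(int))
for g in(.05,.0):
  for x in(-20,-15): print('p1',g,x,prof(sp,x,g,ds).astype(int))
for x in(44,46,48): print('ptr0',x,prof(s0,x,-.03,ds).astype(int)); print('ptrp',x,prof(sp,x,-.03,ds).astype(int))
t0=cv2.imread('pics/top0.png')
for x in(44,46,48): print('ptr top',x,prof(t0,x,-.03,ds,'top').astype(int))
for x in(-20,-15,0): print('pad top',x,prof(t0,x,.3,ds,'top').astype(int))
# lateral profiles of the pointer, at d=140
for n,im in(('side',s0),('top',t0)):
  for d in (125,140):
    g_=cv2.cvtColor(im,cv2.COLOR_BGR2GRAY).astype(float); p=np.array([proj(n,pt(x,d,4,-.03)) for x in range(36,57,2)])
    print('lat',n,d,map_coordinates(g_,[p[:,1],p[:,0]],order=1).astype(int))
E
```

```text
[130 133 136 139 142 145 148 151 154 157 160 163 166 169 172 175 178 181
 184]
rest -20 [140 139 138 138 137 130 118  99  78  58  43  39  37  36  36  36  37  37
  37]
rest -15 [141 141 141 140 139 131 118  99  79  58  43  39  38  39  40  40  41  42
  43]
p1 0.05 -20 [159 159 159 159 155 139 110  76  54  49  50  52  51  49  49  49  49  51
  51]
p1 0.05 -15 [164 163 163 163 158 140 111  78  53  45  45  46  46  46  45  45  45  45
  45]
p1 0.0 -20 [144 143 144 135 111  81  60  54  54  56  55  54  53  54  54  55  55  55
  54]
p1 0.0 -15 [163 163 161 149 121  87  56  46  47  48  48  47  47  46  47  47  47  47
  47]
ptr0 44 [178 179 178 176 177 176 170 155 114  66  46  43  43  43  43  44  44  44
  43]
ptrp 44 [188 199 206 204 206 205 199 183 139  84  60  57  56  57  57  57  57  58
  58]
ptr0 46 [162 162 161 157 157 156 148 134  93  56  44  43  43  44  44  44  44  44
  44]
ptrp 46 [173 183 188 185 186 183 176 162 115  72  57  57  57  57  57  58  58  58
  59]
ptr0 48 [125 126 125 119 119 117 110  96  69  48  44  43  43  44  44  44  43  43
  44]
ptrp 48 [137 146 149 144 144 141 134 119  87  62  57  57  57  58  58  58  58  59
  59]
ptr top 44 [231 230 228 228 231 233 198  94  51  53  57  55  56  58  56  56  57  58
  58]
ptr top 46 [228 225 222 219 220 220 187  91  51  53  54  55  55  56  56  56  55  57
  58]
ptr top 48 [201 196 189 184 182 178 152  79  52  54  54  56  56  58  57  56  55  57
  60]
pad top -20 [170 171 173 173 173 174 164 125  77  60  61  60  61  62  62  64  60  63
  63]
pad top -15 [172 171 173 172 172 173 169 129  77  61  61  61  63  62  62  63  62  64
  64]
pad top 0 [171 170 170 170 170 170 166 133  72  52  54  54  54  54  55  54  55  56
  56]
lat side 125 [ 84 123 156 177 180 165 132  90  55  40  40]
lat side 140 [ 94 131 162 178 175 155 119  76  52  45  44]
lat top 125 [ 87 102 161 206 230 230 201 137  83  54  61]
lat top 140 [105 115 162 213 228 219 183 112  69  57  60]
```

```bash
cat >> m.py <<'E'
def redge(im,n,d,g,x0,w):
    """+x edge of a bar: x where grey falls half way from the bar's peak to the background"""
    xs=np.arange(x0-w,x0+14,.25); G=cv2.cvtColor(im,cv2.COLOR_BGR2GRAY).astype(float)
    p=np.array([proj(n,pt(x,d,4,g)) for x in xs]); v=map_coordinates(G,[p[:,1],p[:,0]],order=3)
    k=v[:int(4*(w+3))].argmax(); bg=v[-12:].mean(); h=(v[k]+bg)/2; j=k+np.argmax(v[k:]<h)
    return xs[j-1]+.25*(v[j-1]-h)/(v[j-1]-v[j])
E
python3 - <<'E'
from m import *
s0=cv2.imread('pics/side0.png');t0=cv2.imread('pics/top0.png')
D=np.array([30,40,50,60,70,80,120,128,134,140,145])
print(D)
for g in(.03,0,-.03,-.06,-.09):
    e=np.array([redge(s0,'side',d,g,49.5,6) for d in D]);print('ptr side',g,e.round(1),np.polyfit(D,e,1).round(4))
    e=np.array([redge(t0,'top',d,g,49.5,6) for d in D]);print('   top',e.round(1),np.polyfit(D,e,1).round(4))
A=np.arange(30,91,10)
for g in(.33,.3,.27):
    e=np.array([redge(s0,'side',d,g,11,12) for d in A]);print('arm side',g,e.round(1),np.polyfit(A,e,1).round(4))
    e=np.array([redge(t0,'top',d,g,11,12) for d in A]);print('    top',e.round(1),np.polyfit(A,e,1).round(4))
E
```

```text
[ 30  40  50  60  70  80 120 128 134 140 145]
ptr side 0.03 [50.7 50.1 49.5 49.  48.4 48.  46.4 46.  45.9 45.8 45.5] [-4.39000e-02  5.17334e+01]
   top [50.  50.3 49.6 49.8 49.2 48.7 47.5 47.9 47.4 47.1 46.9] [-2.84000e-02  5.11629e+01]Traceback (most recent call last):
  File "<stdin>", line 6, in <module>
  File "m.py", line 12, in redge
    p=np.array([proj(n,pt(x,d,4,g)) for x in xs]); v=map_coordinates(G,[p[:,1],p[:,0]],order=3)
                ~~~~^^^^^^^^^^^^^^^
  File "h.py", line 15, in proj
    c=viewer.get_calibration(n)
ValueError: time passes only in moves, steps and waits
```

```bash
cat > cal.py <<'E'
from workcell import viewer
import pickle
pickle.dump({n:viewer.get_calibration(n) for n in('top','side')},open('cal.pkl','wb'))
E
python3 cal.py && sed -i "s/viewer.get_calibration(n)/CAL[n]/; 4i import pickle; CAL=pickle.load(open('cal.pkl','rb'))" h.py
python3 - <<'E'
from m import *
s0=cv2.imread('pics/side0.png');t0=cv2.imread('pics/top0.png')
D=np.array([30,40,50,60,70,80,120,128,134,140,145])
for g in(.03,0,-.03,-.06,-.09):
    e=np.array([redge(s0,'side',d,g,49.5,6) for d in D]);f=np.array([redge(t0,'top',d,g,49.5,6) for d in D])
    print('ptr',g,e.round(1),np.polyfit(D,e,1).round(4),'top',np.polyfit(D,f,1).round(4))
A=np.arange(30,91,10)
for g in(.33,.3,.27):
    e=np.array([redge(s0,'side',d,g,11,12) for d in A]);f=np.array([redge(t0,'top',d,g,11,12) for d in A])
    print('arm',g,e.round(1),np.polyfit(A,e,1).round(4),'top',np.polyfit(A,f,1).round(4))
E
```

```text
ptr 0.03 [50.7 50.1 49.5 49.  48.4 48.  46.4 46.  45.9 45.8 45.5] [-4.39000e-02  5.17334e+01] top [-2.84000e-02  5.11629e+01]
ptr 0 [51.  50.6 50.2 49.8 49.3 48.9 47.6 47.4 47.  46.8 46.8] [-3.71000e-02  5.20443e+01] top [-2.18000e-02  5.11689e+01]
ptr -0.03 [51.4 51.1 50.8 50.5 50.2 49.9 48.9 48.7 48.7 48.3 48.2] [-2.72000e-02  5.21761e+01] top [-1.48000e-02  5.11559e+01]
ptr -0.06 [51.8 51.6 51.4 51.2 51.1 50.9 50.4 50.3 50.2 50.2 49.9] [-1.50000e-02  5.21746e+01] top [-7.70000e-03  5.11431e+01]
ptr -0.09 [52.1 52.1 52.  52.  51.9 51.9 52.1 52.  51.8 51.9 51.6] [-2.40000e-03  5.21613e+01] top [-6.00000e-04  5.11318e+01]
arm 0.33 [12.4 12.8 13.  12.8 12.5 12.1 11.6] [-0.0147 13.3437] top [-3.50000e-03  1.28307e+01]
arm 0.3 [12.9 13.6 13.8 13.8 13.7 13.5 13.4] [4.30000e-03 1.32826e+01] top [4.10000e-03 1.27693e+01]
arm 0.27 [13.4 14.5 14.7 14.8 14.9 14.9 14.5] [ 0.0152 13.6041] top [1.10000e-02 1.27314e+01]
```

Both cues put the pointer at roughly -0.065 to -0.09 rad, with the paddle now at about +0.08. I'll lower most of the way and compare the two end edges in the same image.

>>> move_arm:
  steps:
    - [0, 0, 0, 0.006, 0]
    - [0, 0, 0, 0.012, 0]
    - [0, 0, 0, 0.018, 0]
    - [0, 0, 0, 0.024, 0]
    - [0, 0, 0, 0.03, 0]
    - [0, 0, 0, 0.03, 0]
    - [0, 0, 0, 0.03, 0]

```text
time: 13.75
position: [562.4, -228.5, 30.3]
eef_rot: [180.0, -0.0, 2.7]
ft_force: [-0.2, -3.9, 6.9]
width: -0.1
gripper_force: 3.2
```

```bash
cat > e.py <<'E'
from m import *
def end(im,x,g,peak):
    ds=np.arange(125,190,.5);v=prof(im,x,g,ds);bg=v[-20:].mean();h=(np.median(v[:20])+bg)/2
    j=np.argmax(v<h);return ds[j-1]+.5*(v[j-1]-h)/(v[j-1]-v[j])
def angle(im,xs,L):
    gs=np.arange(-.2,.35,.01);r=[]
    for x in xs:
        f=[end(im,x,g,0)-L for g in gs]; i=np.argmax(np.array(f)>0); r.append(gs[i-1]+.01*(-f[i-1])/(f[i]-f[i-1]))
    return np.round(r,3)
def rep(im): print('pad',angle(im,(-22,-20,-18,-16,-14),152.5),'ptr',angle(im,(44,45,46,47),150))
E
python3 - <<'E'
from e import *
im=np.mean([viewer.camera('side').astype(float) for _ in range(4)],0).round().astype(np.uint8);cv2.imwrite('pics/side_p2.png',im)
for n in('side0','side_p1','side_p2'): rep(cv2.imread(f'pics/{n}.png'))
ds=np.arange(130,175,3)
print(prof(im,-18,-.05,ds).astype(int),prof(im,45,-.05,ds).astype(int))
s=bot.get_state();print(s['position'],s['ft_force'])
E
```

```text
pad [-0.128  0.041  0.002 -0.006 -0.077] ptr [-0.088 -0.087 -0.083 -0.08 ]
pad [-0.147  0.085  0.084  0.083  0.083] ptr [-0.092 -0.091 -0.087 -0.084]
pad [-0.021 -0.021 -0.022 -0.023 -0.025] ptr [-0.098 -0.097 -0.094 -0.091]
[158 158 157 157 157 151 128  92  62  53  52  52  53  53  53] [180 186 190 199 206 206 198 163 106  64  56  56  56  56  56]
[ 562.39767942 -228.42711229   30.28992906] [-0.65792732 -3.20180169  6.60455496]
```

>>> move_arm:
  steps:
    - [0, 0, 0, 0.005, 0]
    - [0, 0, 0, 0.01, 0]
    - [0, 0, 0, 0.014, 0]
    - [0, 0, 0, 0.014, 0]
    - [0, 0, 0, 0.014, 0]

```text
time: 14.58
position: [562.4, -228.2, 23.3]
eef_rot: [180.0, -0.0, 2.7]
ft_force: [-0.8, -3.1, 8.1]
width: -0.1
gripper_force: 3.6
```

```bash
python3 - <<'E'
from e import *
im=np.mean([viewer.camera('side').astype(float) for _ in range(4)],0).round().astype(np.uint8);cv2.imwrite('pics/side_p3.png',im)
rep(im)
for n in('side0','side_hover','side_p1','side_p2','side_p3'):
    i=cv2.imread(f'pics/{n}.png');print(n,[round(redge(i,'side',d,-.09,49.5,6),2) for d in(134,138,142,145)],angle(i,(45,),150))
s0=cv2.imread('pics/side0.png')
print('rest pad end at .3',[round(end(s0,x,.3,0),1) for x in(-20,-15)])
s=bot.get_state();print(s['position'],s['ft_force'])
E
```

```text
pad [-0.077 -0.076 -0.077 -0.076 -0.077] ptr [-0.1  -0.11 -0.11 -0.11]
side0 [np.float64(51.79), np.float64(51.97), np.float64(51.74), np.float64(51.57)] [-0.087]
side_hover [np.float64(51.91), np.float64(52.08), np.float64(51.81), np.float64(51.7)] [-0.088]
side_p1 [np.float64(51.96), np.float64(52.16), np.float64(51.88), np.float64(51.74)] [-0.091]
side_p2 [np.float64(51.94), np.float64(52.16), np.float64(51.9), np.float64(51.75)] [-0.097]
side_p3 [np.float64(52.17), np.float64(52.19), np.float64(51.89), np.float64(51.74)] [-0.11]
rest pad end at .3 [np.float64(152.6), np.float64(152.1)]
[ 562.378381   -228.16105228   23.33550886] [-0.42437173 -3.22579993  6.48554246]
```

The pointer has not moved: its lateral edge is unchanged to within about 0.2 mm, ignoring one shaded reading. The pad is at -0.077 and the pointer at about -0.088, so I'll go 1 mm lower and hold.

>>> move_arm:
  steps:
    - [0, 0, 0, 0.002, 0]
    - [0, 0, 0, 0.002, 0]
    - [0, 0, 0, 0.002, 0]
    - [0, 0, 0, 0.002, 0]
    - [0, 0, 0, 0.002, 0]
    - [0, 0, 0, 0.002, 0]
    - [0, 0, 0, 0.002, 0]
    - [0, 0, 0, 0.002, 0]
    - [0, 0, 0, 0.002, 0]
    - [0, 0, 0, 0.002, 0]
    - [0, 0, 0, 0.002, 0]
    - [0, 0, 0, 0.002, 0]
    - [0, 0, 0, 0.002, 0]
    - [0, 0, 0, 0.002, 0]
    - [0, 0, 0, 0.002, 0]
    - [0, 0, 0, 0.002, 0]
    - [0, 0, 0, 0.002, 0]
    - [0, 0, 0, 0.002, 0]
    - [0, 0, 0, 0.002, 0]
    - [0, 0, 0, 0.002, 0]

```text
time: 17.27
position: [562.4, -228.1, 22.3]
eef_rot: [180.0, -0.0, 2.7]
ft_force: [-1.5, -2.5, 7.3]
width: -0.4
gripper_force: 3.6
```

```bash
python3 - <<'E'
from e import *
im=np.mean([viewer.camera('side').astype(float) for _ in range(4)],0).round().astype(np.uint8);cv2.imwrite('pics/side_p4.png',im)
rep(im);s0=cv2.imread('pics/side0.png')
print([round(redge(im,'side',d,-.09,49.5,6),2) for d in(138,142,145)])
# pointer end location with plateau taken at d=140-146 in every picture
for n in('side0','side_p1','side_p3','side_p4'):
    i=cv2.imread(f'pics/{n}.png');ds=np.arange(136,175,.25);v=prof(i,45,-.09,ds);h=(v[8:36].mean()+v[-40:].mean())/2;print(n,ds[np.argmax((v<h)&(ds>143))])
# button patch against start
p,q=[cv2.cvtColor(k,cv2.COLOR_BGR2GRAY)[145:172,233:262].astype(np.float32) for k in(s0,im)]
print(cv2.phaseCorrelate(p,q,cv2.createHanningWindow(p.shape[::-1],cv2.CV_32F)))
s=bot.get_state();print(s['time'],s['position'],s['ft_force'])
E
```

```text
pad [-0.089 -0.087 -0.087 -0.086 -0.085] ptr [-0.12 -0.12 -0.12 -0.12]
[np.float64(52.29), np.float64(51.89), np.float64(51.73)]
side0 150.0
side_p1 150.25
side_p3 150.25
side_p4 150.25
((-0.2757742219137125, 0.3909093753517059), 0.8607357425454222)
17.475 [ 562.39358947 -228.10574762   22.33816327] [ 0.21270832 -4.24355118  7.80647895]
```

The pad is at -0.087 and the pointer at -0.090, unmoved. I'll hold a little longer and then hand in.

>>> move_arm:
  steps:
    - [0, 0, 0, 0, 0]
    - [0, 0, 0, 0, 0]
    - [0, 0, 0, 0, 0]
    - [0, 0, 0, 0, 0]
    - [0, 0, 0, 0, 0]
    - [0, 0, 0, 0, 0]
    - [0, 0, 0, 0, 0]
    - [0, 0, 0, 0, 0]
    - [0, 0, 0, 0, 0]
    - [0, 0, 0, 0, 0]
    - [0, 0, 0, 0, 0]
    - [0, 0, 0, 0, 0]

```text
time: 18.98
position: [562.4, -228.1, 22.3]
eef_rot: [180.0, -0.0, 2.7]
ft_force: [-0.9, -2.9, 6.5]
width: -0.1
gripper_force: 3.6
```

```bash
python3 -c "
from workcell import bot
print(bot.get_state()['position'],bot.sign_off())"
```

```text
the job is handed in; nothing more can be done
[ 562.36311648 -228.1144317    22.30678075] None
```

I pressed the start button fully down and let it come back up, then held the paddle level with the pointer (measured -0.087 vs -0.090 rad, pointer unmoved) for about 4 s, and handed the job in at about 19 s with the gripper still pressing; no verdict came back.

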